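# Load the watercolour pans tab-forward in the palette drawer

## Task

Pull the paint chest's drawer out by its brass handle until the whole palette inside is clear of the chest, and leave it open. Then put the red and the blue paint pan into the two empty wells of that palette, one in each (either way round), lying flat on the well floor, paint up, with the pull tab towards the drawer's front like the green and yellow pans already there. Leave the jar, the eraser and the brush where they are.

Things in the scene. Friction and masses are not known exactly. Their poses are not given: they have to be found in the camera images.
- chest: Fixed low wooden paint chest, 250 deep (x) x 320 wide (y) x 85 high (z) mm, with one drawer in its -x face. Origin: centre of its underside; its own -x is the way the drawer opens. It stands turned by a few degrees, different each time.
- drawer (a joint): How far the drawer is pulled out, m: 0 shut, about 0.17 fully out; it starts 0 to 30 mm out and slides easily (a few N). Its light wooden front is 58 mm high (14 to 72 mm above the table), 15 mm thick; behind it the drawer is open at the top, 278 mm wide inside.
- drawer_handle (a point): Middle of the drawer's brass bar handle: a level round bar 11 mm thick, about 120 mm long (along the chest's y), 47 mm above the table, its centre 35 mm in front of the drawer front (clear gap behind the bar 29 mm; its two studs stand 51 mm either side of the middle).
- palette (a point): Grey palette fixed in the front of the drawer: 90 (x) x 262 (y) x 10 mm, top 32 mm above the table; four wells in a row along y at 62 mm pitch, floor 26 mm above the table. The end wells hold fixed pans (green at -y, yellow at +y), tabs to the drawer front (-x). Origin: centre of its underside. It is wholly clear of the chest when the drawer is 98 mm out.
- well_left (a point): The left (+y) of the two empty wells (the middle two of four). The point on the well floor where a pan's origin belongs when its tab is to the drawer front; axes as the palette's. The well is 70 (x) x 42 (y) mm, 6 mm deep, from 42 mm in front (-x) of this point to 28 mm behind it.
- well_right (a point): The right (-y) of the two empty wells (the middle two of four). The point on the well floor where a pan's origin belongs when its tab is to the drawer front; axes as the palette's. The well is 70 (x) x 42 (y) mm, 6 mm deep, from 42 mm in front (-x) of this point to 28 mm behind it.
- pan_red: Loose red watercolour pan, 50 g: white tub 44 (x) x 30 (y) x 24 (z) mm, red paint face on top; on its own -x end a white pull tab 18 mm wide sticks out 15 mm, 17 to 22 mm above the underside. It starts upright on the table, turned any way. Origin: centre of the tub's underside, z up; at yaw 0 the tab points to world -x.
- pan_blue: Loose blue watercolour pan, 50 g: white tub 44 (x) x 30 (y) x 24 (z) mm, blue paint face on top; on its own -x end a white pull tab 18 mm wide sticks out 15 mm, 17 to 22 mm above the underside. It starts upright on the table, turned any way. Origin: centre of the tub's underside, z up; at yaw 0 the tab points to world -x.
- pan_red_tab (a point): Outer end of the red pan's pull tab: 37 mm from the pan's origin along its -x, 22 mm up.
- pan_blue_tab (a point): Outer end of the blue pan's pull tab: 37 mm from the pan's origin along its -x, 22 mm up.
- jar: Bystander: closed glass jar with a steel cap, 56 mm across, 72 mm high, loose, standing near the pans. Origin: centre of its underside.
- eraser: Bystander: white eraser 50 x 24 x 13 mm, loose, near the pans. Origin: centre of its underside.
- brush: Bystander: paint brush about 200 mm long lying on the table to the left of the drawer, loose, along its own x.
Not all that is in view belongs to the job. Leave any black or orange look-alike of the pan_blue alone.

How it is judged:
By the outcome, as a careful person would: the job done as asked, in the order asked, and still so for the second after the job is handed in, with the robot touching nothing.
It also fails if it takes over 66 s, if anything falls off the work surface, if the arm or the gripper's body presses on something with over 40 N, if the wrist force passes 120 N, or if a joint passes its speed limit or range.

## Robot

A 6-joint arm with a two-finger parallel gripper is mounted at the origin on the work surface. World frame = base frame: x ahead of the robot, y to its left, z up, the work surface at z = 0. Lengths are in m, angles in rad, forces in N, time in s.
With the tool pointing down it reaches from about 0.35 to 0.775 m from the base axis. Payload 5.5 kg.
Tool frame: the origin (TCP) lies on the centre line of the jaws, within the pads' length; the fingertips stand 22 mm ahead of it and the grasp point (between the pads) lies 3 mm ahead of it; z points along the fingers, y is the line along which they close (so a half turn about z gives the same grasp; the last joint's range is limited). The gripper opens to 85 mm and grips with 20 to 120 N. Pads are 22 mm wide; open, the fingers measure 114 mm over their backs; the gripper's body (76 mm by 85 mm) begins 54 mm behind the grasp point. The pads swing forward as they close: fully open they stand 13 mm farther back than shut.
Start: joints at [-1.26, 0.313, 0.046, 1.304, 0, 1.431], TCP at [0.251, -0.518, 0.233] pointing down, gripper open.
Joint ranges: [-2.76, 2.76], [-0.86, 1.69], [-1.03, 1.26], [-2.2, 2.34], [-1.47, 1.5], [-3.14, 3.14]. Speed limits (rad/s): [2.57, 2.57, 3.14, 3.14, 3.14, 3.14].

## Interface

Orientations are given as a rotation vector (axis times angle).
In Python, from plant import env gives the robot as it stands.
- The arm moves only by the tool step_arm, never from a script. Its argument "commands" is a list of rows, each a list of 5 numbers: the shift along the tool's x, y, z in mm, then the turn about the tool's z in degrees, then the closure, from -1 (fully open) to 1 (shut). In form: [[tx, ty, tz, twist, hand], ...]. A call has 1 to 20 rows; each row shifts and turns the commanded pose from where the row before left it, along the tool's axes as they then stand; what a row does not reach is not made up. A row lasts 1/12 s, in which the tool goes at most 41.7 mm and 7.16 degrees, less where a joint would pass 70% of its speed; a pose out of reach is approached as far as the arm can. A call with a gripper value outside its range is refused whole. The fingers move at their own pace and stop on an object; the grip force is fixed at half the most. Time passes only in rows, so rows that do not move let the fingers close. It gives the time, the measured TCP pose, the force, the opening and the grip force at its end, in the units of the state.
- env.observe(): the state, without advancing time (a new reading comes with each control period).
- env.grab_frame(name): name is "scene" or "top" or "wrist"; returns the picture (420x560x3 uint8, red, green, blue); there is no depth.
- env.calibration(name): a dict with "fx", "fy", "cx", "cy" (pixels), "cam_to_world" (4x4, takes a point from camera to world coordinates); the wrist camera has in their place "T_tool_cam" (4x4, takes a point from camera to tool coordinates, whose origin is the TCP and whose axes are the flange's). Camera axes: x right, y down, z forward; pixel columns grow to the right and rows downward; lengths in m; the calibration is good to about 2 mm. A picture is of the moment at which its call begins: read the wrist's pose just before it. calibration takes no time and is no camera call.
- env.job_done(): hands the job in; it is judged then, once.
The state is a dict: "time": time; "qpos": joint angles; "dq": joint speeds; "effort": joint torques, N m; "tool_pos": TCP position; "tcp_rot": TCP orientation; "contact_force": force on the tool from outside, world axes, zero at the start; "torque": the same for the moment, N m; "opening": finger opening in m; "finger_force": force on a finger pad.
Only numpy, scipy, OpenCV 4.12 (cv2) and the standard library are available. Lean on these libraries where they do the work, as an engineer would, in place of code of your own. Each camera call takes 0.05 s, during which the arm holds its last target. There are 200 camera calls.

## Working session

There is one attempt and no reset: what is moved stays moved. The work goes in short steps, Python scripts to look and compute and a tool call to move; the robot and the scene stay as the last step left them, time stands still between calls to the robot, and variables do not carry over. Pictures are saved under pics/ and viewed, at most 11 in all, crops included, and the job is handed in when it is done.

Besides the shell and the picture viewer there is one more tool, called after "Call:" as name(argument=value, ...), one argument or row to a line, values as JSON. step_arm: Moves the arm, as the interface text tells. Its arguments: {"type":"object","properties":{"commands":{"type":"array"}},"required":["commands"]}

```bash
mkdir -p pics; ls; python3 - <<'E'
from plant import env
import cv2,numpy as np
s=env.observe();print({k:np.round(v,3).tolist() for k,v in s.items()})
for n in("scene","top"):
    cv2.imwrite(f"pics/{n}0.png",env.grab_frame(n)[:,:,::-1]);
for n in("scene","top","wrist"):print(n,{k:np.round(v,4).tolist() for k,v in env.calibration(n).items()})
E
```

```text
pics
{'time': 0.0, 'qpos': [-1.26, 0.314, 0.045, 1.304, 0.0, 1.431], 'dq': [0.001, -0.0, 0.0, 0.001, -0.001, 0.002], 'effort': [-0.001, -48.063, 29.853, 0.019, -0.0, 0.0], 'tool_pos': [0.25, -0.517, 0.232], 'tcp_rot': [-3.06, -0.702, 0.0], 'contact_force': [-0.404, 1.074, -0.432], 'torque': [0.045, 0.017, -0.005], 'finger_force': 0.0, 'opening': 0.085}
scene {'fx': 393.9329, 'fy': 393.9329, 'cx': 274.7279, 'cy': 201.9428, 'cam_to_world': [[0.4573, 0.7702, -0.4446, 0.9566], [0.8893, -0.3922, 0.2352, -0.1764], [0.0068, -0.503, -0.8643, 0.8573], [0.0, 0.0, 0.0, 1.0]]}
top {'fx': 505.3664, 'fy': 505.3664, 'cx': 284.8524, 'cy': 216.2106, 'cam_to_world': [[-0.0029, -0.9841, 0.1776, 0.2973], [-1.0, 0.0041, 0.0064, 0.0439], [-0.0071, -0.1776, -0.9841, 1.5182], [0.0, 0.0, 0.0, 1.0]]}
wrist {'fx': 360.9389, 'fy': 360.9389, 'cx': 280.1931, 'cy': 214.4019, 'T_tool_cam': [[0.0006, -0.9488, -0.3158, 0.0821], [1.0, 0.0002, 0.0011, -0.0001], [-0.001, -0.3158, 0.9488, -0.1414], [0.0, 0.0, 0.0, 1.0]]}
```

View pics/scene0.png

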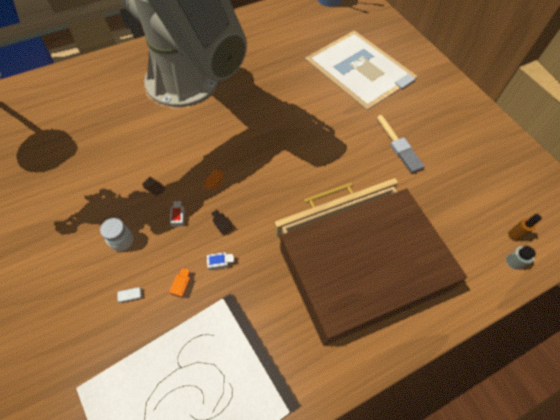

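View pics/top0.png

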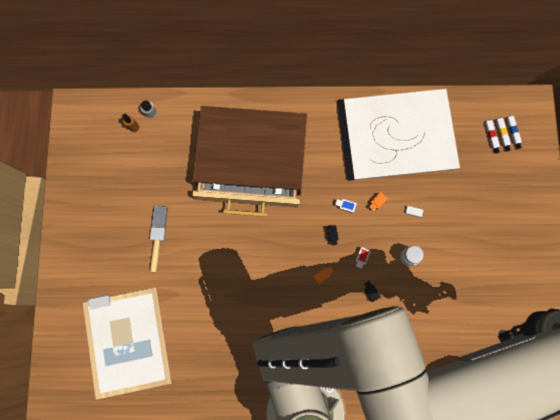

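Scene picture: the red pan is at (177,213), blue at (219,261). The look-alikes are orange at (181,283) and (213,179), black at (222,223) and (154,186). The handle bar is at about (330,193). Top picture: red (362,258), blue (346,206), orange (378,201) and (323,275), black (332,234) and (371,291), handle bar about (245,212), eraser (415,211), jar (412,256), marker tubes (503,133). By the description I choose the red-faced and blue-faced white tubs.

```bash
cat > h.py <<'E'
import numpy as np,cv2
from scipy.spatial.transform import Rotation as R
from plant import env
def shot(n,save=None):
    s=env.observe(); c=env.calibration(n)
    if n=="wrist":
        T=np.eye(4);T[:3,:3]=R.from_rotvec(s["tcp_rot"]).as_matrix();T[:3,3]=s["tool_pos"];M=T@c["T_tool_cam"]
    else: M=np.array(c["cam_to_world"])
    im=env.grab_frame(n)
    if save: cv2.imwrite(f"pics/{save}.png",im[:,:,::-1])
    return dict(im=im,c=c,M=M,hsv=cv2.cvtColor(im,cv2.COLOR_RGB2HSV).astype(int))
def ray(v,p):
    c=v["c"];d=v["M"][:3,:3]@[(p[0]-c["cx"])/c["fx"],(p[1]-c["cy"])/c["fy"],1];return v["M"][:3,3],d/np.linalg.norm(d)
def plane(v,p,z):
    o,d=ray(v,p);return o+d*(z-o[2])/d[2]
def tri(*vp):
    A=0;b=0;L=[ray(v,p) for v,p in vp]
    for o,d in L: P=np.eye(3)-np.outer(d,d);A=A+P;b=b+P@o
    x=np.linalg.solve(A,b);return x,max(np.linalg.norm((np.eye(3)-np.outer(d,d))@(x-o)) for o,d in L)
def proj(v,X):
    c=v["c"];q=v["M"][:3,:3].T@(np.array(X)-v["M"][:3,3]);return np.array([c["fx"]*q[0]/q[2]+c["cx"],c["fy"]*q[1]/q[2]+c["cy"]])
def mask(v,col):
    H,S,V=[v["hsv"][:,:,i] for i in range(3)]
    return ({"red":((H<6)|(H>170))&(S>170)&(V>80),"blue":(H>108)&(H<130)&(S>150)&(V>80),
     "brass":(H>15)&(H<32)&(S>130)&(V>90),"white":(S<60)&(V>130)}[col]).astype(np.uint8)
def blobs(m,amin=8,roi=None):
    n,l,st,ce=cv2.connectedComponentsWithStats(m)
    r=[(int(st[i,4]),ce[i],i) for i in range(1,n) if st[i,4]>=amin and (roi is None or roi[0]<=ce[i][0]<=roi[2] and roi[1]<=ce[i][1]<=roi[3])]
    return sorted(r,key=lambda t:-t[0]),l
def rect(m):  # oriented box of a mask: centre, long-axis ends
    ys,xs=np.nonzero(m);return cv2.minAreaRect(np.c_[xs,ys].astype(np.float32))
E
python3 - <<'E'
from h import *
S=shot("scene");T=shot("top")
for v,n in((S,"S"),(T,"T")):
    for col in("red","blue","brass"):print(n,col,[(a,c.round(1).tolist()) for a,c,i in blobs(mask(v,col),8)[0]][:7])
def up(v,x0,y0,w,h,k):return cv2.resize(v["im"][y0:y0+h,x0:x0+w],(w*k,h*k),interpolation=cv2.INTER_CUBIC)
im=np.vstack([np.hstack([up(T,185,170,130,50,3),up(T,310,180,130,50,3)]),np.hstack([up(S,270,160,130,75,3),up(S,130,170,130,75,3)]),np.hstack([up(T,310,225,130,40,3),up(S,130,240,130,40,3)])])
print(im.shape);cv2.imwrite("pics/crop1.png",im[:,:,::-1])
E
```

```text
S red [(63, [175.9, 214.4])]
S blue [(83, [216.7, 259.0])]
S brass [(682, [336.9, 192.3]), (534, [496.7, 16.8]), (488, [524.4, 126.3]), (308, [504.0, 68.3]), (211, [461.4, 50.2]), (173, [461.8, 19.0]), (109, [431.0, 29.2])]
T red [(60, [363.0, 255.2]), (33, [492.1, 133.2])]
T blue [(55, [347.8, 204.9])]
T brass [(263, [245.1, 210.6]), (50, [503.6, 131.0])]
(495, 780, 3)
```

View pics/crop1.png

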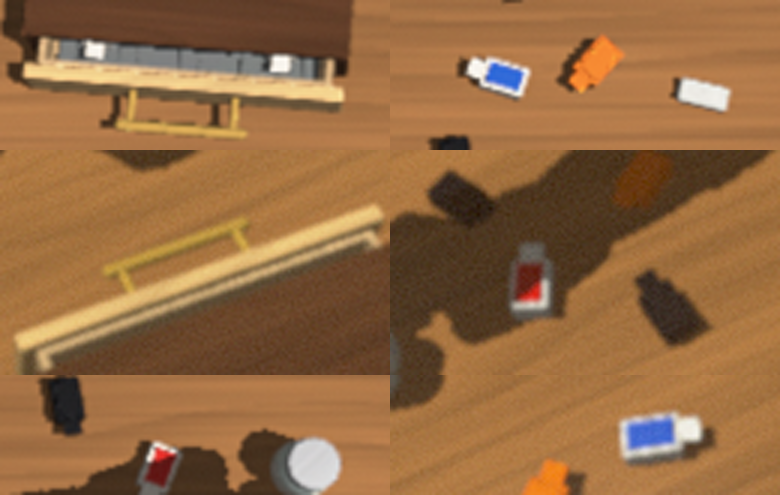

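The crop confirms the red-faced and blue-faced white tubs with white tabs. The handle bar ends are top (224.3,212) and (267,214.3), scene (352.3,184) and (305,200.3).

```bash
python3 - <<'E'
from h import *
S=shot("scene");T=shot("top")
a,ea=tri((T,(224.3,212)),(S,(352.3,184)));b,eb=tri((T,(267,214.3)),(S,(305,200.3)))
f=lambda x:np.round(x,4).tolist()
print("bar",f(a),ea,f(b),eb,f((a+b)/2),"len",np.linalg.norm(a-b),"yaw",np.degrees(np.arctan2(-(a-b)[0],(a-b)[1])))
for c,t,s in(("red",(361.5,258),(177,215)),("blue",(347.8,204.9),(216.7,259))):
    print(c,[f(x) if i==0 else x for i,x in enumerate(tri((T,t),(S,s)))])
for n,p in (("jar top",(412.5,255.5)),("eraser",(414.5,211))):print(n,f(plane(T,p,.072 if n[0]=="j" else .013)))
for n,p in(("bt",(332,234)),("bt2",(371,291)),("or",(378,201)),("or2",(323,275))):print(n,f(plane(T,p,.02)))
# drawer front ends, top edge, outer
for p in((193,192.5+2),(299,202.5)):print(f(plane(T,p,.072)))
E
```

```text
bar [0.5783, 0.2357, 0.0441] 0.002637337627753339 [0.5692, 0.1079, 0.0499] 0.0018599607621509052 [0.5737, 0.1718, 0.047] len 0.1282455953781312 yaw -4.086387453170627
red [[0.4424, -0.1751, 0.0053], np.float64(0.0003019203655488955)]
blue [[0.601, -0.1352, 0.0249], np.float64(0.0009468902837862283)]
jar top [0.4426, -0.3118, 0.072]
eraser [0.5834, -0.3388, 0.013]
bt [0.5131, -0.0872, 0.02]
bt2 [0.344, -0.1982, 0.02]
or [0.6134, -0.2283, 0.02]
or2 [0.3911, -0.0583, 0.02]
[0.6243, 0.3227, 0.072]
[0.5989, 0.0118, 0.072]
```

Call:
step_arm(
  commands=[
    [32,-18,0,0,-1],
    [32,-18,0,0,-1],
    [32,-18,0,0,-1],
    [32,-18,0,0,-1],
    [32,-18,0,0,-1],
    [32,-18,0,0,-1],
    [32,-18,0,0,-1],
    [32,-18,0,0,-1],
    [32,-18,0,0,-1],
    [32,-18,0,0,-1],
    [32,-18,0,0,-1],
    [32,-18,0,0,-1],
    [0,0,0,0,-1],
    [0,0,0,0,-1],
  ],
)

```text
time: 1.47
tool_pos: [0.5028, -0.1541, 0.2326]
tcp_rot: [3.061, 0.709, -0.0]
contact_force: [0.5, -0.5, 0.3]
opening: 0.0855
finger_force: 0.0
```

```bash
python3 - <<'E'
from h import *
W=shot("wrist","w1")
s=env.observe();print(s["time"],s["tool_pos"],s["tcp_rot"],s["qpos"])
for X in((.4424,-.1751,.02),(.601,-.1352,.024)):print(proj(W,X))
for c in("red","blue"):print(c,[(a,p.round(1).tolist()) for a,p,i in blobs(mask(W,c),20)[0]][:4])
E
```

```text
1.5167 [ 0.5021673  -0.15526109  0.23255997] [ 3.06116650e+00  7.05264617e-01 -8.07923244e-04] [-4.52363670e-01  2.17612414e-01 -8.16831232e-02  1.27175472e+00
 -5.04468278e-04  2.23634999e+00]
[272.61117746 239.25667247]
[308.78006133  77.45453867]
red [(622, [276.3, 235.4])]
blue [(865, [308.8, 77.2])]
```

View pics/w1.png

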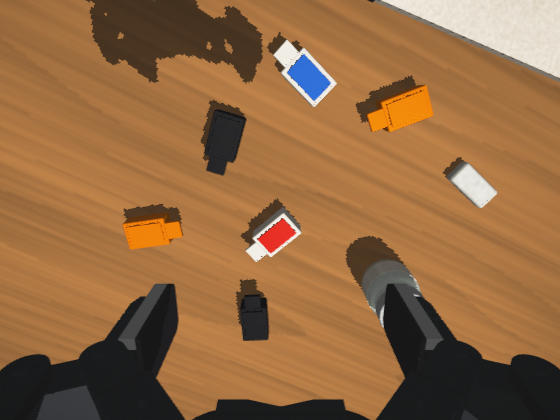

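Wrist view: the red face is at (276,235) with its tab at (258,253), and the blue face is at (309,77) with its tab at (286,52). The black and orange decoys, eraser and jar are clearly separate. Next I measure the pans, then work out the handle move.

```bash
cat >> h.py <<'E'
def pan(v,col,z=.024):
    b,l=blobs(mask(v,col),20);m=(l==b[0][2]).astype(np.uint8);c=b[0][1]
    pts=cv2.boxPoints(rect(m));W=np.array([plane(v,p,z)[:2] for p in pts])
    e=[W[1]-W[0],W[2]-W[1]];L=max(e,key=np.linalg.norm);C=W.mean(0)
    u=L/np.linalg.norm(L)
    # tab side: whiteness sampled 31 mm from centre on each side
    w=[v["im"][tuple(np.round(proj(v,[*(C+s*u*.031),.022])[::-1]).astype(int))].astype(float) for s in(1,-1)]
    sat=[(x.max()-x.min())/max(x.max(),1) for x in w]
    t=u if sat[0]<sat[1] else -u   # direction of tab = own -x
    return dict(px=rect(m)[0],C=C,size=sorted(np.linalg.norm(x) for x in e),tabdir=t,yaw=np.degrees(np.arctan2(-t[1],-t[0])),sat=sat)
def state():
    s=env.observe();M=R.from_rotvec(s["tcp_rot"]).as_matrix();return np.array(s["tool_pos"]),M,s
def togo(X,yh=None):  # tool-axes shift in mm to X (world), tool y heading, twist needed for heading yh (mod 180)
    p,M,s=state();h=np.degrees(np.arctan2(M[1,1],M[0,1]))
    r=(M.T@(np.array(X)-p)*1000).round(1)
    print("togo",r,"yhead",h.round(2),None if yh is None else "twist %.1f"%(-((yh-h+90)%180-90)),"q6",s["qpos"][5].round(2),"t",s["time"])
E
python3 - <<'E'
from h import *
W=shot("wrist");T=shot("top")
for c in("red","blue"):
    d=pan(W,c);print(c,d)
    b=[q for q in blobs(mask(T,c),8)[0] if 300<q[1][0]<400][0][1]
    print(tri((W,d["px"]),(T,b)))
togo([.5737,.1718,.13],-4.4)
E
```

```text
red {'px': (275.68292236328125, 234.35366821289062), 'C': array([ 0.44937367, -0.17600154]), 'size': [np.float64(0.02065639926436724), np.float64(0.03594984187134961)], 'tabdir': array([-0.91506287,  0.40331122]), 'yaw': np.float64(-23.785342716993974), 'sat': [np.float64(0.6101694915254238), np.float64(0.04564315352697095)]}Traceback (most recent call last):
  File "<stdin>", line 5, in <module>
IndexError: list index out of range
```

Call:
step_arm(
  commands=[
    [23,-29.2,0,0,0.4],
    [23,-29.2,0,0,0.4],
    [23,-29.2,0,0,0.4],
    [23,-29.2,0,0,0.4],
    [23,-29.2,0,0,0.4],
    [23,-29.2,0,0,0.4],
    [23,-29.2,0,0,0.4],
    [23,-29.2,0,0,0.4],
    [23,-29.2,0,0,0.4],
    [0,0,0,-6.7,0.4],
    [0,0,0,-6.7,0.4],
    [0,0,0,-6.7,0.4],
    [0,0,0,-6.7,0.4],
    [0,0,0,-6.7,0.4],
    [0,0,0,-6.7,0.4],
    [0,0,0,-6.7,0.4],
    [0,0,0,-6.7,0.4],
    [0,0,0,-6.7,0.4],
    [0,0,0,0,0.4],
  ],
)

```text
time: 3.2
tool_pos: [0.5742, 0.1689, 0.2327]
tcp_rot: [2.295, 2.145, -0.0]
contact_force: [-0.3, -0.8, -0.3]
opening: 0.0252
finger_force: 0.0
```

```bash
python3 - <<'E'
from h import *
W=shot("wrist","w2");T=shot("top")
for X in((.5783,.2357,.0441),(.5692,.1079,.05)):print(proj(W,X))
for c in("red","blue"):
    b=[q for q in blobs(mask(T,c),8)[0] if 300<q[1][0]<400];print(c,b[:1])
togo([.5737,.1718,.05],-4.4)
E
```

```text
[278.67897141 111.57005277]
[278.30525569 248.06025877]
red [(59, array([362.91525424, 255.15254237]), 2)]
blue [(55, array([347.81818182, 204.94545455]), 1)]
togo [  2.4  -0.6 182.7] yhead -4.19 twist 0.2 q6 1.8 t 3.3
```

View pics/w2.png

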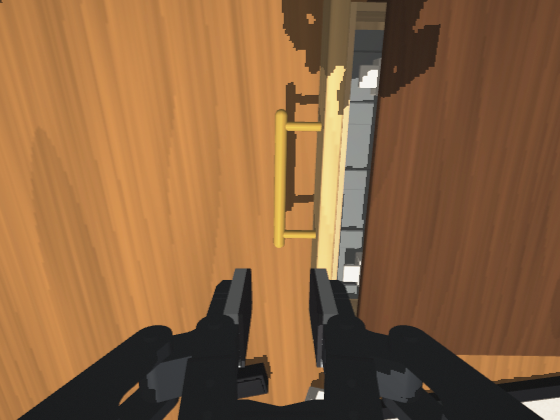

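The wrist view shows the bar from (281,111) to (279,247), within 2 px of the triangulated ends. The drawer is already about 25 mm out. I go down astride the bar and close.

Call:
step_arm(
  commands=[
    [2.4,0.8,30,0,0.4],
    [0,0,30,0,0.4],
    [0,0,30,0,0.4],
    [0,0,30,0,0.4],
    [0,0,30,0,0.4],
    [0,0,20,0,0.4],
    [0,0,12,0,0.4],
    [0,0,0,0,0.4],
    [0,0,0,0,1],
    [0,0,0,0,1],
    [0,0,0,0,1],
    [0,0,0,0,1],
  ],
)

```text
time: 4.3
tool_pos: [0.5776, 0.1733, 0.0538]
tcp_rot: [2.294, 2.141, 0.008]
contact_force: [0.4, -0.9, 7.2]
opening: -0.0003
finger_force: 3.5
```

```bash
python3 - <<'E'
from h import *
W=shot("wrist");S=shot("scene")
togo([.575,.172,.05])
im=np.vstack([cv2.resize(W["im"],(520,390)),cv2.resize(S["im"][130:230,260:410],(520,208))[:208]])
cv2.imwrite("pics/c2.png",im[:,:,::-1])
E
```

```text
togo [-1.5 -2.5  3.8] yhead -3.93 None q6 1.8 t 4.4
```

View pics/c2.png

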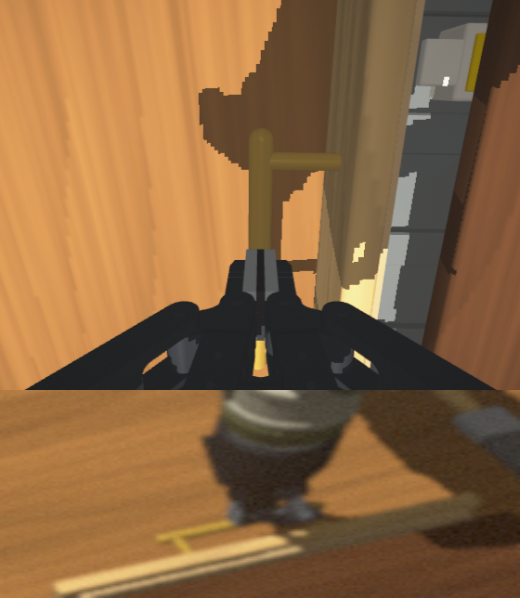

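Fingers are shut with nothing between them. The bar seems to run to or under the tips at about (260,250) in the crop. I check where the tips really are.

```bash
python3 - <<'E'
from h import *
p,M,s=state();W=dict(c=env.calibration("wrist"));T=np.eye(4);T[:3,:3]=M;T[:3,3]=p;W["M"]=T@W["c"]["T_tool_cam"]
k=520/560
for z in(.022,.012,.003,0,-.01):print(z,[(proj(W,p+M@[x,0,z])*k).round(0) for x in(-.011,.011)])
print("bar end at z", [(z,(proj(W,[.5783,.2337,z])*k).round(0)) for z in(.03,.04,.047,.055)])
print(M[:,2],s["contact_force"],s["torque"],s["finger_force"],s["opening"])
E
```

```text
0.022 [array([259., 265.]), array([259., 228.])]
0.012 [array([259., 275.]), array([259., 236.])]
0.003 [array([258., 284.]), array([258., 244.])]
0 [array([258., 288.]), array([258., 247.])]
-0.01 [array([258., 300.]), array([258., 257.])]
bar end at z [(0.03, array([251., 134.])), (0.04, array([251., 137.])), (0.047, array([250., 139.])), (0.055, array([250., 142.]))]
[ 6.30163052e-03  5.94079289e-04 -9.99979968e-01] [ 0.02350366 -1.34698506  7.5697321 ] [-0.09205822 -0.08561072  0.00358382] 3.383610248565674 0.00021316661976641013
```

Call:
step_arm(
  commands=[
    [0,0,-15,0,1],
    [0,0,0,0,0.4],
    [0,0,0,0,0.4],
    [0,0,0,0,0.4],
    [0,0,10,0,0.4],
    [0,0,8,0,0.4],
    [0,0,5,0,0.4],
    [0,0,0,0,0.4],
  ],
)

```text
time: 5.07
tool_pos: [0.573, 0.1729, 0.04]
tcp_rot: [-2.294, -2.143, 0.006]
contact_force: [0.6, -0.8, -0.1]
opening: 0.0258
finger_force: 0.0
```

Call:
step_arm(
  commands=[
    [0,1.5,5,0,0.4],
    [0,0,0,0,0.4],
    [0,0,0,0,1],
    [0,0,0,0,1],
    [0,0,0,0,1],
    [0,0,0,0,1],
  ],
)

```text
time: 5.57
tool_pos: [0.5765, 0.173, 0.0376]
tcp_rot: [2.295, 2.145, 0.0]
contact_force: [1.2, -0.3, -3.1]
opening: 0.0087
finger_force: 58.5
```

Call:
step_arm(
  commands=[
    [0,-4,0,0,1],
    [0,-8,0,0,1],
    [0,-11,0,0,1],
    [0,-11,0,0,1],
    [0,-11,0,0,1],
    [0,-11,0,0,1],
    [0,-11,0,0,1],
    [0,-11,0,0,1],
    [0,-11,0,0,1],
    [0,-11,0,0,1],
    [0,-11,0,0,1],
    [0,-10,0,0,1],
    [0,-6,0,0,1],
    [0,-3,0,0,1],
    [0,0,0,0,1],
  ],
)

```text
time: 6.82
tool_pos: [0.4445, 0.1842, 0.0376]
tcp_rot: [-2.29, -2.144, -0.004]
contact_force: [-1.3, 9.1, -5.8]
opening: 0.0086
finger_force: 59.0
```

```bash
python3 - <<'E'
from h import *
W=shot("wrist");S=shot("scene");T=shot("top")
im=np.vstack([cv2.resize(W["im"],(480,360)),np.hstack([cv2.resize(S["im"][110:230,250:410],(320,240)),cv2.resize(T["im"][150:270,190:270],(160,240))])])
cv2.imwrite("pics/c3.png",im[:,:,::-1])
E
```

```text
(no output)
```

View pics/c3.png

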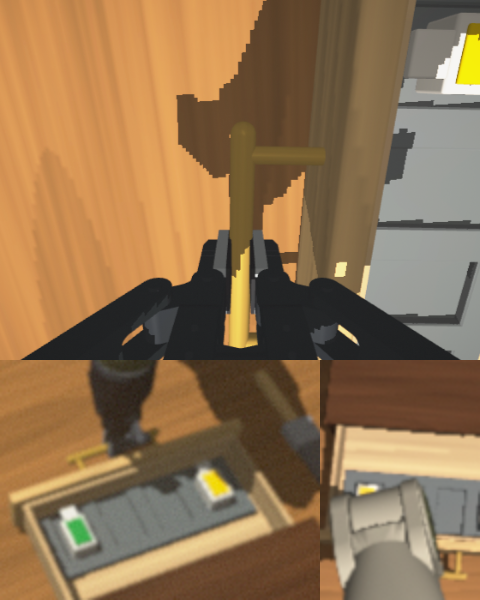

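The drawer is out and the whole grey palette is clear of the chest (a wooden strip shows behind it). Green and yellow are in the end wells. I release, rise and measure the palette from two wrist positions.

Call:
step_arm(
  commands=[
    [0,0,0,0,0.4],
    [0,0,0,0,0.4],
    [0,0,0,0,0.4],
    [0,0,-15,0,0.4],
    [0,0,-35,0,0.4],
    [0,0,-35,0,0.4],
    [0,0,-35,0,0.4],
    [0,0,-35,0,0.4],
    [0,0,-35,0,0.4],
    [0,20,-20,0,0.2],
    [0,25,0,0,0.2],
    [0,25,0,0,0.2],
    [0,20,0,0,0.2],
    [0,0,0,0,0.2],
    [0,0,0,0,0.2],
  ],
)

```text
time: 8.22
tool_pos: [0.5367, 0.1753, 0.2472]
tcp_rot: [-2.296, -2.144, 0.002]
contact_force: [-0.2, -0.4, 0.3]
opening: 0.0344
finger_force: 0.0
```

```bash
cat >> h.py <<'E'
def gy(v):
    H,S,V=[v["hsv"][:,:,i] for i in range(3)];o={}
    for n,m in(("green",(H>45)&(H<85)&(S>120)&(V>60)),("yellow",(H>24)&(H<33)&(S>215)&(V>120))):
        b,l=blobs(m.astype(np.uint8),40);o[n]=[(a,rect(l==i)[0],c.round(1).tolist()) for a,c,i in b[:3]]
    return o
E
python3 - <<'E'
from h import *
W=shot("wrist","w4");o=gy(W);print(o);p,M,s=state();print(p,s["time"])
for k in o:
    for b in o[k]:print(k,plane(W,b[1],.05))
import pickle;W["gy"]=o;pickle.dump(W,open("w4.pkl","wb"))
E
```

```text
{'green': [(635, (289.0, 269.0), [288.7, 269.1])], 'yellow': [(614, (293.5, 78.5), [287.1, 80.4])]}
[0.53589193 0.17541099 0.24734933] 8.2667
green [0.54051905 0.08339031 0.05      ]
yellow [0.55565375 0.26865681 0.05      ]
```

View pics/w4.png

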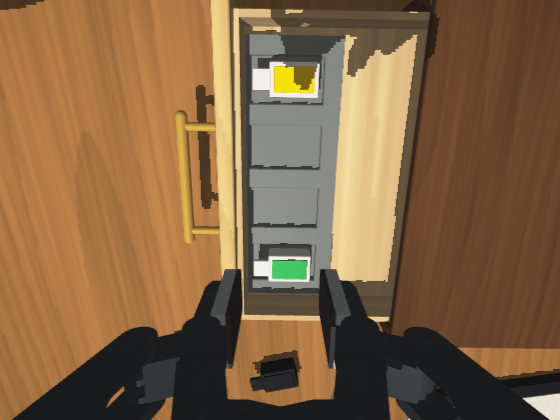

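Wrist view: the yellow pan is at (294,79), green at (289,269), empty wells at about (286,146) and (284,206). Green to yellow measures 186 mm, as it should (3 x 62). I take a second viewpoint on the way to the pans.

Call:
step_arm(
  commands=[
    [-25,-6,0,0,0.0],
    [-35,-6,0,0,0.0],
    [-30,-6,0,0,-0.3],
    [0,0,0,0,-0.3],
    [0,0,0,0,-0.3],
  ],
)

```text
time: 8.68
tool_pos: [0.511, 0.0862, 0.2482]
tcp_rot: [2.298, 2.142, 0.0]
contact_force: [-0.0, 0.7, -0.2]
opening: 0.0555
finger_force: 0.0
```

```bash
python3 - <<'E'
from h import *
import pickle
W=shot("wrist","w5");o=gy(W);A=pickle.load(open("w4.pkl","rb"));print(o)
for k in o:
    if o[k]:print(k,tri((A,A["gy"][k][0][1]),(W,o[k][0][1])),plane(W,o[k][0][1],.05))
for n,p in(("wl",(286,146)),("wr",(284,206))):print(n,plane(A,p,.032),"centre, z.032")
for X in([.5506,.2069],[.5456,.1451]):
    u=np.array([np.cos(np.radians(-4.66)),np.sin(np.radians(-4.66))]);print("expected centre",np.array(X)-.007*u, proj(A,[*(np.array(X)-.007*u),.032]))
# palette height from edges of well: line features are hand-read in w4; print where well corners project in w5
togo([.449,-.176,.2],66.2)
E
```

```text
{'green': [(786, (310.0, 184.5), [309.8, 184.3])], 'yellow': []}
green (array([0.5406322 , 0.08264995, 0.04864276]), np.float64(0.00013009028985139914)) [0.54066425 0.08294862 0.05      ]
wl [0.5455052  0.20795352 0.032     ] centre, z.032
wr [0.53957814 0.1467168  0.032     ] centre, z.032
expected centre [0.54362314 0.2074687 ] [284.1145953  146.62923759]
expected centre [0.53862314 0.1456687 ] [283.1443016  207.02585588]
togo [-266.7  -44.4   48.1] yhead -3.93 twist -70.1 q6 1.65 t 8.7333
```

The wells agree within 2 mm from the pan line and from their outlines, and the green paint height measures 49 mm against the expected 50. Now the red pan.

Call:
step_arm(
  commands=[
    [-33.3,-5.6,6,0,-0.3],
    [-33.3,-5.6,6,0,-0.3],
    [-33.3,-5.6,6,0,-0.3],
    [-33.3,-5.6,6,0,-0.3],
    [-33.3,-5.6,6,0,-0.3],
    [-33.3,-5.6,6,0,-0.3],
    [-33.3,-5.6,6,0,-0.3],
    [-33.3,-5.6,6,0,-0.3],
    [0,0,0,-7,-0.3],
    [0,0,0,-7,-0.3],
    [0,0,0,-7,-0.3],
    [0,0,0,-7,-0.3],
    [0,0,0,-7,-0.3],
    [0,0,0,-7,-0.3],
    [0,0,0,-7,-0.3],
    [0,0,0,-7,-0.3],
    [0,0,0,-7,-0.3],
    [0,0,0,-7,-0.3],
    [0,0,0,0,-0.3],
    [0,0,0,0,-0.3],
  ],
)

```text
time: 10.4
tool_pos: [0.45, -0.1747, 0.1997]
tcp_rot: [0.652, 3.073, 0.0]
contact_force: [0.7, 0.5, -0.1]
opening: 0.0554
finger_force: 0.0
```

```bash
python3 - <<'E'
from h import *
W=shot("wrist","w6");S=shot("scene")
for c in("red","blue"):
    try:
        d=pan(W,c);print(c,d)
        b=blobs(mask(S,c),8)[0]
        if b: print(b[0][:2],tri((W,d["px"]),(S,b[0][1])))
        togo([*d["C"],.06],d["yaw"]+90)
    except Exception as e:print(c,e)
E
```

```text
red {'px': (277.5, 186.5), 'C': array([ 0.44835489, -0.17583999]), 'size': [np.float64(0.020428046833416733), np.float64(0.034353044480382094)], 'tabdir': array([-0.91706875,  0.39872912]), 'yaw': np.float64(-23.49875388296288), 'sat': [np.float64(0.5955056179775281), np.float64(0.036885245901639344)]}
(76, array([175.96052632, 213.93421053])) (array([ 0.4485855 , -0.17600933,  0.021796  ]), np.float64(4.6461093546063224e-05))
togo [  1.1  -1.4 139.7] yhead 66.03 twist -0.5 q6 -0.12 t 10.5
blue {'px': (391.3999938964844, 299.3000183105469), 'C': array([ 0.60102005, -0.11861873]), 'size': [np.float64(0.005738111490393826), np.float64(0.014590998801596674)], 'tabdir': array([-0.99716708, -0.07521851]), 'yaw': np.float64(4.313777343874949), 'sat': [np.float64(0.6067415730337079), np.float64(0.6065573770491803)]}
(84, array([216.67857143, 259.07142857])) (array([ 0.60072779, -0.12649432,  0.02409958]), np.float64(0.007851389354480886))
togo [-115.1  112.9  139.7] yhead 66.03 twist -28.3 q6 -0.12 t 10.5
```

Call:
step_arm(
  commands=[
    [1,-1.4,30,0,-0.3],
    [0,0,30,0,-0.3],
    [0,0,30,0,-0.3],
    [0,0,30,0,-0.3],
    [0,0,20,0,-0.3],
    [0,0,10,0,-0.3],
    [0,0,10,0,-0.3],
    [0,0,5,0,-0.3],
    [0,0,5,0,-0.3],
    [0,0,0,0,-0.3],
  ],
)

```text
time: 11.33
tool_pos: [0.4485, -0.1766, 0.0297]
tcp_rot: [0.65, 3.073, -0.0]
contact_force: [-0.3, 0.1, 0.5]
opening: 0.0554
finger_force: 0.0
```

```bash
python3 - <<'E'
from h import *
W=shot("wrist");S=shot("scene")
im=np.vstack([cv2.resize(W["im"][120:],(560,300)),cv2.resize(S["im"][180:250,130:260],(520,280))[:,:].copy() if 0 else cv2.resize(S["im"][165:240,110:250],(560,300))])
cv2.imwrite("pics/c7.png",im[:,:,::-1]);p,M,s=state();print(p,s["contact_force"])
E
```

```text
[ 0.44884083 -0.17681291  0.03044686] [ 0.06494384 -0.74720025  0.47043446]
```

View pics/c7.png

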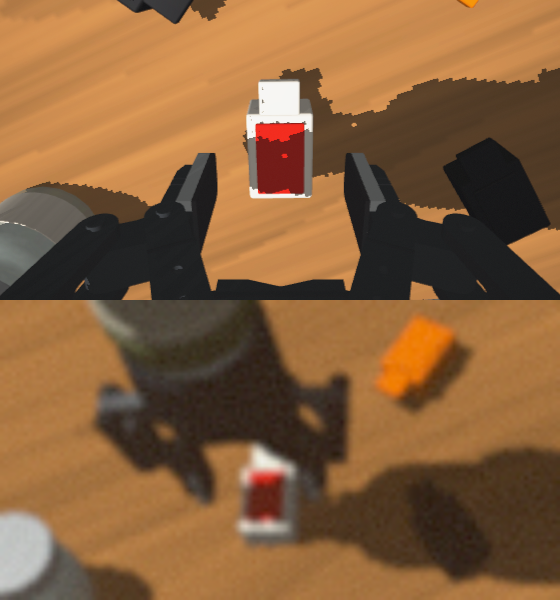

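The pads straddle the red pan, tub centred between them at (280,160) in the crop. The tips sit about level with the TCP, not 22 mm ahead, so I go down to about 10 mm.

Call:
step_arm(
  commands=[
    [0,0,7,0,-0.3],
    [0,0,7,0,-0.3],
    [0,0,4,0,-0.3],
    [0,0,2,0,-0.3],
    [0,0,0,0,-0.3],
    [0,0,0,0,1],
    [0,0,0,0,1],
    [0,0,0,0,1],
    [0,0,0,0,1],
  ],
)

```text
time: 12.18
tool_pos: [0.4486, -0.1767, 0.0101]
tcp_rot: [0.65, 3.073, -0.001]
contact_force: [-0.1, 0.4, 2.2]
opening: 0.0281
finger_force: 59.4
```

Call:
step_arm(
  commands=[
    [0,0,-10,0,1],
    [0,0,-20,0,1],
    [0,0,-30,0,1],
    [0,0,-35,0,1],
    [0,0,-35,0,1],
    [0,0,0,-6.4,1],
    [0,0,0,-6.4,1],
    [0,0,0,-6.4,1],
    [0,0,0,0,1],
    [0,0,0,0,1],
  ],
)

```text
time: 13.02
tool_pos: [0.4481, -0.1764, 0.1402]
tcp_rot: [0.133, 3.138, -0.0]
contact_force: [0.1, -0.9, -0.1]
opening: 0.0282
finger_force: 59.1
```

```bash
python3 - <<'E'
from h import *
W=shot("wrist");p,M,s=state()
d=pan(W,"red",p[2]-.0101+.024);print(d["C"],p,d["size"],d["yaw"],s["finger_force"])
print("pan in tool mm",(M.T@(np.array([*d["C"],p[2]])-p))*1000)
togo([.546,.146,.14],85.3)
E
```

```text
[ 0.44816705 -0.17596891] [ 0.44808986 -0.17636413  0.13995307] [np.float64(0.021089492580926062), np.float64(0.035892392251682545)] 176.5344436889048 59.0997576713562
pan in tool mm [-4.35313021e-02  4.00330980e-01 -4.08254431e-05]
togo [-7.030e+01  3.295e+02 -1.000e-01] yhead 85.15 twist -0.1 q6 -0.46 t 13.0667
```

Call:
step_arm(
  commands=[
    [-7.8,36.6,0,0,1],
    [-7.8,36.6,0,0,1],
    [-7.8,36.6,0,0,1],
    [-7.8,36.6,0,0,1],
    [-7.8,36.6,0,0,1],
    [-7.8,36.6,0,0,1],
    [-7.8,36.6,0,0,1],
    [-7.8,36.6,0,0,1],
    [-7.8,36.6,0,0,1],
    [0,0,20,0,1],
    [0,0,20,0,1],
    [0,0,0,0,1],
    [0,0,0,0,1],
  ],
)

```text
time: 14.15
tool_pos: [0.5436, 0.1461, 0.0985]
tcp_rot: [-0.13, -3.135, 0.001]
contact_force: [0.2, -0.3, 0.5]
opening: 0.0285
finger_force: 59.4
```

```bash
python3 - <<'E'
from h import *
W=shot("wrist","w8");S=shot("scene");p,M,s=state()
d=pan(W,"red",p[2]+.0139);print("pan",d["C"],d["yaw"],"tool",p)
o=gy(W);print({k:[(a,plane(W,r,.05).round(4)) for a,r,c in o[k]] for k in o})
togo([.546,.146,.036],85.3)
im=np.vstack([cv2.resize(W["im"],(440,330)),cv2.resize(S["im"][120:230,260:420],(440,303))[:270]])
cv2.imwrite("pics/c8.png",im[:,:,::-1])
E
```

```text
pan [0.54227358 0.146479  ] -3.419881611734683 tool [0.54536239 0.14581516 0.10049644]
{'green': [(2135, array([0.5395, 0.0828, 0.05  ]))], 'yellow': [(1674, array([0.5509, 0.2679, 0.05  ]))]}
togo [-0.6  0.2 64.5] yhead 85.24 twist -0.1 q6 0.2 t 14.25
```

View pics/c8.png

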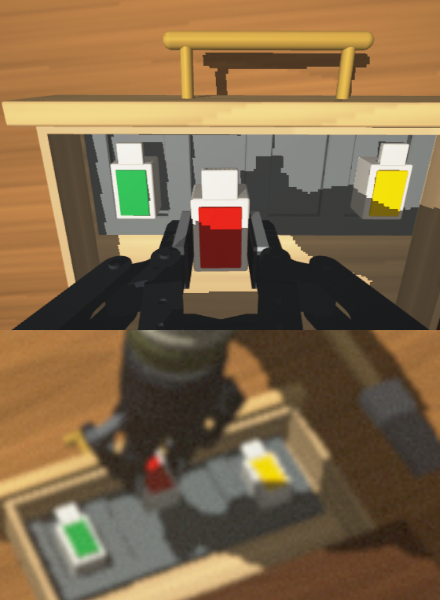

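The red pan is held level, tab to the front, over the right empty well between green (135,190) and the left well. I lower it.

Call:
step_arm(
  commands=[
    [0.5,0,18,0,1],
    [0,0,18,0,1],
    [0,0,12,0,1],
    [0,0,7,0,1],
    [0,0,4,0,1],
    [0,0,3,0,1],
    [0,0,0,0,1],
    [0,0,0,0,1],
  ],
)

```text
time: 14.92
tool_pos: [0.5452, 0.1461, 0.0385]
tcp_rot: [0.128, 3.138, 0.0]
contact_force: [0.4, 0.3, -0.8]
opening: 0.0286
finger_force: 59.4
```

Call:
step_arm(
  commands=[
    [0,0,1.5,0,1],
    [0,0,1.5,0,1],
    [0,0,0,0,1],
    [0,0,0,0,1],
  ],
)

```text
time: 15.25
tool_pos: [0.546, 0.1462, 0.0361]
tcp_rot: [0.128, 3.136, 0.0]
contact_force: [0.3, -0.9, 6.0]
opening: 0.0287
finger_force: 60.0
```

Call:
step_arm(
  commands=[
    [0,0,0,0,0.3],
    [0,0,0,0,0.1],
    [0,0,0,0,0.1],
    [0,0,-8,0,0.1],
    [0,0,-20,0,0.1],
    [0,0,-30,0,0.1],
    [0,0,-35,0,0],
    [0,0,-30,0,-0.3],
    [0,0,0,0,-0.3],
    [0,0,0,0,-0.3],
  ],
)

```text
time: 16.08
tool_pos: [0.546, 0.1464, 0.1602]
tcp_rot: [0.128, 3.134, 0.001]
contact_force: [0.0, -0.5, -0.8]
opening: 0.0556
finger_force: 0.0
```

```bash
python3 - <<'E'
from h import *
W=shot("wrist","w9");d=pan(W,"red",.05);print(d)
o=gy(W);print({k:[(a,plane(W,r,.05).round(4)) for a,r,c in o[k]] for k in o})
# blue from scene/top
S=shot("scene");T=shot("top")
b=[[q[1] for q in blobs(mask(v,"blue"),8)[0]][0] for v in(T,S)];print(b,tri((T,b[0]),(S,b[1])))
togo([.600,-.135,.2],10)
E
```

```text
{'px': (279.5, 208.5), 'C': array([0.54572025, 0.14644255]), 'size': [np.float64(0.020753978864579827), np.float64(0.03454834552437867)], 'tabdir': array([-0.99764766,  0.06855034]), 'yaw': np.float64(-3.9307276189603284), 'sat': [np.float64(0.058823529411764705), np.float64(0.0502092050209205)]}
{'green': [(1338, array([0.5402, 0.083 , 0.05  ]))], 'yellow': [(1101, array([0.553 , 0.2678, 0.05  ]))]}
[array([347.81818182, 204.94545455]), array([216.45783133, 259.15662651])] (array([ 0.600899  , -0.13555567,  0.0242673 ]), np.float64(0.0006980846214064821))
togo [ -79.2 -275.6  -43.7] yhead 85.33 twist 75.3 q6 0.2 t 16.2333
```

Red is seated at (0.5457, 0.1464), in line with the green pan. Now blue, tab heading about 69°.

Call:
step_arm(
  commands=[
    [-10,-34.5,-5,0,-0.3],
    [-10,-34.5,-5,0,-0.3],
    [-10,-34.5,-5,0,-0.3],
    [-10,-34.5,-5,0,-0.3],
    [-10,-34.5,-5,0,-0.3],
    [-10,-34.5,-5,0,-0.3],
    [-10,-34.5,-5,0,-0.3],
    [-10,-34.5,-5,0,-0.3],
    [0,0,0,7,-0.3],
    [0,0,0,7,-0.3],
    [0,0,0,7,-0.3],
    [0,0,0,7,-0.3],
    [0,0,0,7,-0.3],
    [0,0,0,7,-0.3],
    [0,0,0,7,-0.3],
    [0,0,0,7,-0.3],
    [0,0,0,7,-0.3],
    [0,0,0,7,-0.3],
    [0,0,0,7,-0.3],
    [0,0,0,7,-0.3],
  ],
)

```text
time: 17.9
tool_pos: [0.6007, -0.135, 0.1955]
tcp_rot: [-2.2, -2.238, 0.003]
contact_force: [-0.2, 0.1, -0.5]
opening: 0.0554
finger_force: 0.0
```

Call:
step_arm(
  commands=[
    [0,0,0,7,-0.3],
    [0,0,0,7,-0.3],
    [0,0,0,7,-0.3],
    [0,0,0,0,-0.3],
    [0,0,0,0,-0.3],
  ],
)

```text
time: 18.32
tool_pos: [0.601, -0.1351, 0.196]
tcp_rot: [-2.563, -1.812, 0.003]
contact_force: [0.4, 0.1, 0.2]
opening: 0.0554
finger_force: 0.0
```

```bash
python3 - <<'E'
from h import *
W=shot("wrist","w10");S=shot("scene");d=pan(W,"blue");print(d)
b=blobs(mask(S,"blue"),8)[0];print(tri((W,d["px"]),(S,b[0][1])))
togo([*d["C"],.03],d["yaw"]+90)
E
```

```text
{'px': (279.5, 189.5), 'C': array([ 0.60092804, -0.13448837]), 'size': [np.float64(0.020241654518188473), np.float64(0.03412538335961766)], 'tabdir': array([0.3239421 , 0.94607691]), 'yaw': np.float64(-108.90149491289382), 'sat': [np.float64(0.6114285714285714), np.float64(0.05439330543933055)]}
(array([ 0.6009143 , -0.13438976,  0.02371256]), np.float64(0.00012699605253640937))
togo [  0.6  -0.3 166.7] yhead -19.51 twist -0.6 q6 1.56 t 18.4167
```

Blue: height 24 mm, tab heading 71°, jaws aligned within 1 mm and 1°. I go down and grip.

Call:
step_arm(
  commands=[
    [0.6,-0.3,30,-0.6,-0.3],
    [0,0,35,0,-0.3],
    [0,0,35,0,-0.3],
    [0,0,30,0,-0.3],
    [0,0,20,0,-0.3],
    [0,0,15,0,-0.3],
    [0,0,10,0,-0.3],
    [0,0,6,0,-0.3],
    [0,0,4,0,-0.3],
    [0,0,1.5,0,-0.3],
    [0,0,0,0,-0.3],
    [0,0,0,0,1],
    [0,0,0,0,1],
    [0,0,0,0,1],
    [0,0,0,0,1],
  ],
)

```text
time: 19.67
tool_pos: [0.6026, -0.1351, 0.0125]
tcp_rot: [2.557, 1.822, 0.002]
contact_force: [-0.6, 0.4, 4.4]
opening: 0.0282
finger_force: 60.1
```

Call:
step_arm(
  commands=[
    [0,0,-10,0,1],
    [0,0,-20,0,1],
    [0,0,-30,0,1],
    [0,0,-35,0,1],
    [0,0,-35,0,1],
    [0,0,0,-6.95,1],
    [0,0,0,-6.95,1],
    [0,0,0,-6.95,1],
    [0,0,0,-6.95,1],
    [0,0,0,-6.95,1],
    [0,0,0,-6.95,1],
    [0,0,0,-6.95,1],
    [0,0,0,-6.95,1],
    [0,0,0,-6.95,1],
    [0,0,0,-6.95,1],
    [0,0,0,-6.95,1],
    [0,0,0,-6.95,1],
    [0,0,0,-6.95,1],
    [0,0,0,-6.95,1],
    [0,0,0,-6.95,1],
  ],
)

```text
time: 21.33
tool_pos: [0.6014, -0.1346, 0.1416]
tcp_rot: [-0.123, -3.139, -0.0]
contact_force: [-0.7, -0.2, -0.5]
opening: 0.0283
finger_force: 59.4
```

```bash
python3 - <<'E'
from h import *
W=shot("wrist");p,M,s=state()
d=pan(W,"blue",p[2]-.0115+.024);print(d["C"],p,d["size"],d["yaw"],s["finger_force"])
print("pan in tool mm",(M.T@(np.array([*d["C"],p[2]])-p))*1000)
togo([.5508,.2075,.15],85.3)
E
```

```text
[ 0.60217935 -0.13406056] [ 0.60140743 -0.13463264  0.14159088] [np.float64(0.02091251518286106), np.float64(0.03526841895427514)] 176.90527909143904 59.42321956157684
pan in tool mm [-7.28286456e-01  6.26683481e-01 -2.46776733e-04]
togo [ 75.4 337.5  -8.4] yhead 85.83 twist 0.5 q6 -0.28 t 21.3833
```

Call:
step_arm(
  commands=[
    [7.5,33.8,0,0.5,1],
    [7.5,33.8,0,0,1],
    [7.5,33.8,0,0,1],
    [7.5,33.8,0,0,1],
    [7.5,33.8,0,0,1],
    [7.5,33.8,0,0,1],
    [7.5,33.8,0,0,1],
    [7.5,33.8,0,0,1],
    [7.5,33.8,0,0,1],
    [7.5,33.8,0,0,1],
    [0,0,20,0,1],
    [0,0,20,0,1],
    [0,0,0,0,1],
    [0,0,0,0,1],
  ],
)

```text
time: 22.55
tool_pos: [0.5567, 0.2086, 0.1005]
tcp_rot: [-0.148, -3.135, 0.001]
contact_force: [0.4, -1.3, -0.3]
opening: 0.0285
finger_force: 59.5
```

```bash
python3 - <<'E'
from h import *
W=shot("wrist","w11");p,M,s=state()
d=pan(W,"blue",p[2]+.0125);print("blue",d["C"],d["yaw"],"tool",p)
d=pan(W,"red",.05);print("red",d["C"],d["yaw"])
togo([.5507,.2078,.0375],85.3)
E
```

```text
blue [0.55704597 0.20901884] -4.073235325855907 tool [0.55785297 0.20849296 0.10159712]
red [0.54598904 0.14668209] -4.185479089713315
togo [ 7.  -1.3 64.1] yhead 84.59 twist -0.7 q6 0.32 t 22.6
```

Call:
step_arm(
  commands=[
    [6.5,-1,0,-0.6,1],
    [0,0,18,0,1],
    [0,0,18,0,1],
    [0,0,12,0,1],
    [0,0,7,0,1],
    [0,0,4,0,1],
    [0,0,2,0,1],
    [0,0,0,0,1],
    [0,0,0,0,1],
  ],
)

```text
time: 23.35
tool_pos: [0.5522, 0.2084, 0.0411]
tcp_rot: [0.13, 3.138, 0.0]
contact_force: [0.2, -0.4, -1.6]
opening: 0.0285
finger_force: 59.5
```

Call:
step_arm(
  commands=[
    [0,0,1.5,0,1],
    [0,0,1.5,0,1],
    [0,0,0,0,1],
    [0,0,0,0,1],
  ],
)

```text
time: 23.68
tool_pos: [0.5528, 0.2085, 0.0385]
tcp_rot: [0.129, 3.136, 0.0]
contact_force: [0.3, -1.0, 5.7]
opening: 0.0283
finger_force: 60.2
```

Call:
step_arm(
  commands=[
    [0,0,0,0,0.3],
    [0,0,0,0,0.1],
    [0,0,0,0,0.1],
    [0,0,-8,0,0.1],
    [0,0,-20,0,0.1],
    [0,0,-30,0,0.1],
    [0,0,-35,0,0],
    [0,0,-35,0,0],
    [0,0,-20,0,0],
    [0,0,0,0,0],
    [0,0,0,0,0],
  ],
)

```text
time: 24.6
tool_pos: [0.5523, 0.2086, 0.1869]
tcp_rot: [0.129, 3.136, 0.001]
contact_force: [0.1, -0.0, -0.2]
opening: 0.0427
finger_force: 0.0
```

```bash
python3 - <<'E'
from h import *
W=shot("wrist","w12");S=shot("scene")
for c in("blue","red"):
    d=pan(W,c,.05);print(c,d["C"],d["yaw"],d["size"]);b=blobs(mask(S,c),8)[0];b and print(tri((W,d["px"]),(S,b[0][1])))
o=gy(W);print({k:[plane(W,r,.05).round(4) for a,r,c in o[k]] for k in o})
im=np.vstack([cv2.resize(W["im"],(440,330)),cv2.resize(S["im"][120:300,70:430],(540,270))[:,:440] if 0 else cv2.resize(S["im"][100:330,80:430],(440,270))])
cv2.imwrite("pics/c12.png",im[:,:,::-1])
E
```

```text
blue [0.55412025 0.20881535] -4.033250131331107 [np.float64(0.020477685730139878), np.float64(0.03516502765573647)]
(array([0.55424227, 0.20862855, 0.04805328]), np.float64(0.0001999298548679663))
red [0.54625237 0.14656311] -4.641333685095534 [np.float64(0.021245366971619908), np.float64(0.03561958837005641)]
(array([0.5464807 , 0.14641596, 0.04844633]), np.float64(0.0002566978814132313))
{'green': [array([0.5405, 0.0828, 0.05  ])], 'yellow': [array([0.5565, 0.268 , 0.05  ])]}
```

View pics/c12.png

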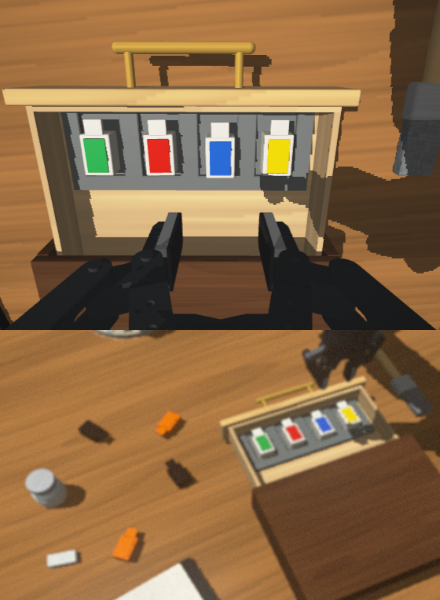

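Final view: green (96,155), red (158,156), blue (220,157) and yellow (279,156) stand in a row, tabs to the front. The paint heights are equal (48 to 49 mm), so both pans are seated. The drawer is open, the bystanders are untouched and the gripper is clear.

```bash
python3 -c "
from plant import env
print(env.job_done())"
```

```text
the job is handed in; nothing more can be done
None
```

The job is handed in at about 25 s of the 66 s. The drawer is open with the palette clear of the chest. The red pan is in the right well and the blue in the left, paint up, tabs to the front, and by the camera measurements both lie flat. The blue pan sits about 3 mm towards the back of its well, inside the 6 mm of room there. The jar, eraser and brush were not touched.

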